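Bring place four of the weight turntable over the pan and latch the draught hood

ROBOT

A 6-joint arm with a two-finger parallel gripper is mounted at the origin on the work surface. World frame = base frame: x ahead of the robot, y to its left, z up, the work surface at z = 0. Lengths are in m, angles in degrees, forces in N, time in s.
With the tool pointing down it reaches from about 0.35 to 0.875 m from the base axis. Payload 4.2 kg.
Tool frame: the origin (TCP) lies midway between the tips of the shut fingers; the grasp point (between the pads) lies 19 mm behind it; z points along the fingers, y is the line along which they close (so a half turn about z gives the same grasp; the last joint's range is limited). The gripper opens to 87 mm and grips with 3 to 60 N. Pads are 19 mm wide; open, the fingers measure 117 mm over their backs; the gripper's body (75 mm by 190 mm) begins 51 mm behind the grasp point.
Start: joints at [84.488, 22.042, 0.453, 0, -68.411, -14.817], TCP at [0.217, 0.586, 0.195] pointing down, gripper open.
Joint ranges: [-179.83, 179.83], [-69.29, 118.12], [-61.27, 80.66], [-181.25, 117.63], [-171.15, -9.14], [-177.46, 177.46]. Speed limits (degrees/s): [159.86, 159.86, 180, 180, 180, 180].

INTERFACE

Orientations are given as [roll, pitch, yaw] about the fixed x, y, z axes, in that order (R = Rz(yaw) Ry(pitch) Rx(roll)).
In Python, from workcell import env gives the robot as it stands. The module is installed in compiled form; this text tells all that it offers. Calls block until the motion is done:
- env.goto(position, orientation): joint-space move of the TCP to a pose.
- env.move_straight(position, rotation=None, rate=0.15, force_limit=None): straight line of the TCP; rotation=None keeps the orientation; rate is the mean speed in m/s. With force_limit (N) it stops when the force on the tool has changed by that much, and returns True; else False.
- env.set_joints(angles): joint-space move.
- env.gripper_to(opening, grasp_force=None): opening from 0.0 (shut) to 1.0 (fully open); grasp_force is the grip in N (None keeps the last); returns when the fingers have stopped.
- env.dwell(seconds).
- env.inverse_kinematics(position, orientation): joint angles nearest the present ones, or None.
- env.read_state(): the state.
- env.grab_frame(name): name is "scene" or "side" or "wrist"; returns a dict with "image" (384x512x3 uint8, blue, green, red), "fx", "fy", "cx", "cy" (pixels), "position" and "orientation" of the camera in the world. Camera axes: x right, y up, looking along -z (the intrinsics and any distortion apply to the point x, -y, -z); pixel columns grow to the right and rows downward; lengths in m; the calibration is good to about 2 mm. A picture is of the moment at which its call begins. There is no depth.
A pose or a line that the arm cannot do raises env.Unreachable and nothing moves.
- env.close_job(): hands the job in; it is judged then, once.
Trained networks look in a picture, given as the dict that the camera call returned (one of the last four; its "shot" number tells which), for a name from the list of things; names that differ only in an ending like _2 or _b are one class to them, and where a whole thing is asked for, a point or a joint stands for the part that bears it (a point fixed in the world has none). Each returns a list of dicts, best first, with "score" (0 to 1); they miss things now and then, are a little off and sometimes report something else, mostly with a low value. They report only what shows in the picture. A call takes as long as a camera call.
- env.search_frame(picture, thing): "xyz" ([x, y, z] in m, in world coordinates, good to about 4 mm: the middle of the surface that is visible of it).
- env.trace(picture, thing): "mask" (384x512 bool, what is visible of it).
The state is a dict: "clock": time; "joint_positions": joint angles; "qvel": joint speeds; "joint_torque": joint torques, N m; "position": TCP position; "tool_rot": TCP orientation; "force": force on the tool from outside, world axes, zero at the start; "wrist_torque": the same for the moment, N m; "opening": opening from 0.0 (shut) to 1.0 (fully open); "finger_force": force on a finger pad.
Only numpy, scipy, OpenCV 4.12 (cv2) and the standard library are available. Lean on these libraries where they do the work, as an engineer would, in place of code of your own. Each camera call takes 0.05 s, during which the arm holds its last target. There are 200 camera calls.

TASK

Get the mass comparator ready to weigh: turn its weight turntable clockwise by the bar handle on its hub, click by click, until place four rests in its click at the weighing place under the index finger, without running on past it and without touching the weights. Then lower the clear draught hood gently until it is fully shut and turn its wing latch a full quarter turn clockwise, so that the tongue lies under the frame and the hood is locked. Leave everything else on the bench and on the instrument where it stands.

Things in the scene. Friction and masses are not known exactly. Their poses are not given: they have to be found in the camera images.
- comparator: Mass comparator, fixed on the bench; grey base 354 x 236 mm, 18 mm high. Origin on the bench under the turntable axis; x points from its front (toward the robot) to the rear, y to its left, z up. At the rear (x 114 to 238 mm) is the weighing-cell housing, 153 mm high; in front of it the draught chamber. Place and yaw (to 0.3 rad) vary.
- frame_top (a point): Centre of the draught chamber's top, on the turntable axis, 140 mm above the bench; axes as the comparator's. The chamber, of glass panes and aluminium posts, is 224 x 224 mm outside; its top frame of bars 20 mm wide and 12 mm deep leaves a 184 x 184 mm opening over the turntable.
- weighing_place (a point): The weighing place: fixed point of the comparator, 60 mm from the turntable axis toward the rear, 38 mm above the bench. A dark index finger on the rear frame bar points at it from behind.
- turntable (a joint): Turn of the turntable, rad, growing clockwise seen from above. A spring ball clicks every 60 degrees: 0 = place one at the weighing place, 1.047 place two, 2.094 three, 3.142 four, 4.189 five. Short of half way to the next click it springs back (peak about 0.3 N m), beyond it springs on. It starts in the click of place one or two.
- place_one (a point): Top of the turntable plate (aluminium, 176 mm diameter, top 38 mm above the bench) at the centre of place one; turns with it. Six places, 60 degrees apart, 60 mm from the axis, numbered anticlockwise seen from above. Place one has the only weight with neck and knob and a dark rim tab; each place has its number in 2 mm dark pips near the rim.
- turntable_grip (a point): Centre of the black bar handle on the turntable's hub, on the turntable axis, 118 mm above the bench. The bar is 56 mm long, 14 mm thick, 28 mm tall (104 to 132 mm above the bench) on a 20 mm thick column. This point's x axis lies along the bar and points to place one (a steel stud marks that end); z up; it turns with the turntable.
- weights: The six steel weights on the turntable, 33 mm diameter, seated there and turning with it; not to be touched. The knob weight on place one reaches 85 mm above the bench, the five plain cylinders 69 mm. Origin on the turntable axis at bench height; x points to place one.
- hood (a joint): Opening angle of the draught hood, rad: 0 = shut, flat on the frame; 1.571 = upright. It starts open, 1.6 to 1.95. The hood is a clear panel with aluminium edges, 224 x 224 mm, 6 mm thick (8 mm at the edges), 0.3 to 0.5 kg. Its hinge is stiff: it stays at any angle and takes some 1 to 5 N at the free edge to move.
- hood_hinge (a point): Middle of the hood's hinge line, along the comparator's right-hand (-y) side, 112 mm from its middle and 144 mm above the bench. The frame swings with the hood: x along the hinge line (the comparator's x), y in the panel from the hinge to the free edge, z the panel's outward normal (up when shut). Opening is a positive turn about x.
- hood_edge (a point): Middle of the hood's free edge, on the outer face, 224 mm from the hinge line. Shut, it lies 148 mm above the bench.
- latch (a joint): Turn of the hood's wing latch, rad, growing clockwise seen from above the shut hood; stops at 0 and 1.571. It starts at 0 to 0.15: wings and tongue along the hood's free edge. At 1.571 they stand square to the edge and the tongue lies under the frame bar. If it is turned before the hood is shut, the hood cannot shut. Friction 0.05 N m.
- latch_grip (a point): Centre of the black wings of the latch, on its axis, 182 mm from the hinge line, at the middle of the hood's width; 168 mm above the bench with the hood shut. The wings are 60 mm long, 12 mm thick (14 mm at the middle), 24 mm tall: 156 to 180 mm above the bench when shut. This point's x axis lies along the wings, z is the latch's axis.
- latch_tongue (a point): Middle of the latch's steel tongue under the hood: 30 mm long, 12 mm wide, 6 mm thick, reaching to one side from the axis, 20 to 27 mm below the panel's middle. Latched, its outer 8 mm lie under the frame bar.
- spare_weight: Bystander: steel knob weight, 38 mm diameter, 64 mm tall, standing on top of the weighing-cell housing. Origin at the middle of its foot.
- lifting_fork: Bystander: weight-lifting fork with wooden handle, 190 mm long, lying on the bench to the left of the comparator.
- dust_brush: Bystander: dusting brush, 170 mm long, lying on the bench to the right of the comparator.
- pressure_gauge: Bystander: dial pressure gauge, 100 mm diameter, 36 mm high, lying face up on the left.
- weight_case: Bystander: open wooden weight case, 160 x 220 x 55 mm, on the right.
- disc_weight: Bystander: grooved steel disc weight, 100 mm diameter, 48 mm high, on the right.
- climate_logger: Bystander: white climate logger, 24 x 100 x 70 mm, standing on the left.

How it is judged:
By the outcome, as a careful person would: the job done as asked, in the order asked, and still so for the second after the job is handed in, with the robot touching nothing.
It also fails if it takes over 72 s, if anything falls off the work surface, if the arm or the gripper's body presses on something with over 40 N, if the wrist force passes 120 N, or if a joint passes its speed limit or range.

## Working session

There is one attempt and no reset: what is moved stays moved. The work goes in short steps, each a Python script; the robot and the scene stay as the last script left them, time stands still between calls to the robot, and variables do not carry over. Pictures are saved under pics/ and viewed, at most 10 in all, crops included, and the job is handed in when it is done.

```bash
mkdir -p pics
python3 - <<'E'
from workcell import env
import cv2,numpy as np
np.set_printoptions(precision=4,suppress=True)
S=env.read_state();print(S['clock'],S['position'],S['tool_rot'])
ims=[]
for n in['scene','side']:
    f=env.grab_frame(n);ims.append(f['image'])
    print(n,f['position'],f['orientation'],f['fx'],f['cx'],f['cy'],[k for k in f])
    for t in ['comparator','turntable_grip','place_one','hood','hood_edge','latch_grip','weights','spare_weight','latch_tongue']:
        r=env.search_frame(f,t);print(t,[(np.array(q['xyz']),round(q['score'],2)) for q in r[:2]])
cv2.imwrite('pics/a.png',ims[0]);cv2.imwrite('pics/b.png',ims[1])
E
```

```text
0.0 [0.2169 0.5855 0.1943] [179.8774  -0.0053 -20.3367]
scene [0.8949 0.1212 1.1862] [ 18.3466   0.4217 110.3217] 355.3304684324505 253.87511137643205 192.31831629767308 ['image', 'fx', 'fy', 'cx', 'cy', 'position', 'orientation', 'shot']
comparator [(array([0.6494, 0.0441, 0.1475]), 0.62), (array([0.6024, 0.0583, 0.042 ]), 0.49)]
turntable_grip [(array([0.6028, 0.0559, 0.0422]), 0.69)]
place_one [(array([0.6008, 0.0552, 0.0391]), 0.98), (array([0.5986, 0.0548, 0.0682]), 0.46)]
hood [(array([ 0.6393, -0.0705,  0.2959]), 0.73), (array([0.6115, 0.2569, 0.0118]), 0.19)]
hood_edge [(array([ 0.6355, -0.0726,  0.2999]), 0.83)]
latch_grip [(array([ 0.6315, -0.1041,  0.3265]), 0.71)]
weights [(array([0.6506, 0.0468, 0.1471]), 0.69), (array([0.5982, 0.0558, 0.0684]), 0.55)]
spare_weight [(array([0.7874, 0.1569, 0.1924]), 0.75), (array([0.4677, 0.5198, 0.0351]), 0.61)]
latch_tongue [(array([ 0.6353, -0.1024,  0.3317]), 0.7), (array([0.6025, 0.0573, 0.0368]), 0.3)]
side [-0.1688 -0.3674  1.007 ] [ 43.6956  -0.8891 -62.7424] 402.0986792174836 255.5541192293502 190.36397621856457 ['image', 'fx', 'fy', 'cx', 'cy', 'position', 'orientation', 'shot']
comparator [(array([0.6234, 0.0546, 0.1058]), 0.57)]
turntable_grip []
place_one [(array([0.6108, 0.0575, 0.0519]), 0.75)]
hood [(array([0.6135, 0.0568, 0.0507]), 0.74), (array([ 0.6115, -0.0929,  0.3271]), 0.6)]
hood_edge [(array([ 0.6137, -0.0928,  0.3268]), 0.9), (array([ 0.7282, -0.0916,  0.0169]), 0.68)]
latch_grip [(array([ 0.6282, -0.1006,  0.3243]), 0.56)]
weights [(array([0.6215, 0.0628, 0.0691]), 0.7), (array([0.6111, 0.057 , 0.0567]), 0.67)]
spare_weight [(array([0.7664, 0.153 , 0.1885]), 0.61), (array([ 0.5854, -0.4938,  0.0318]), 0.27)]
latch_tongue [(array([ 0.624 , -0.1031,  0.3266]), 0.71)]
```

View pics/a.png

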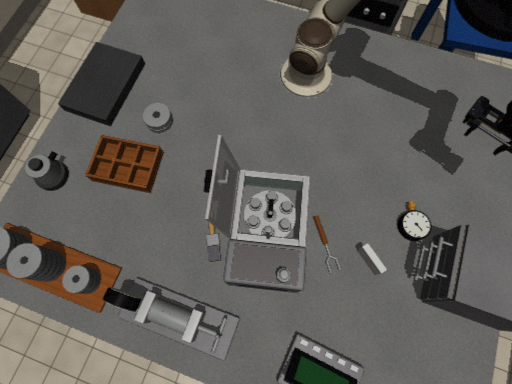

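View pics/b.png

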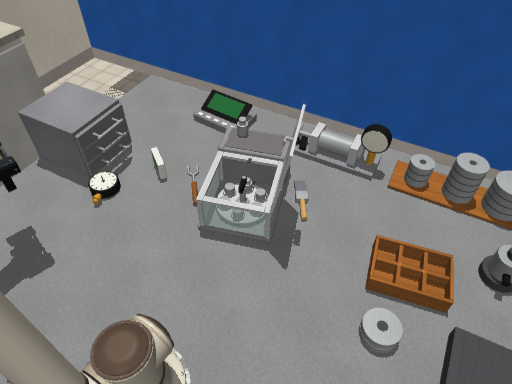

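The scene picture shows the chamber at about (240–310, 172–246) with its hub at (268,208), the hood open on the left and the housing below. The side picture agrees. Next I take a closer look with the wrist camera.

```bash
cat > h.py <<'E'
from workcell import env
import cv2,numpy as np
from scipy.spatial.transform import Rotation as R
np.set_printoptions(precision=4,suppress=True)
def proj(f,P):
    P=np.atleast_2d(P);c=R.from_euler('xyz',f['orientation'],degrees=True).inv().apply(P-np.array(f['position']))
    return np.c_[f['fx']*c[:,0]/-c[:,2]+f['cx'],f['fy']*-c[:,1]/-c[:,2]+f['cy']]
def ray(f,uv,z):
    d=R.from_euler('xyz',f['orientation'],degrees=True).apply([(uv[0]-f['cx'])/f['fx'],-(uv[1]-f['cy'])/f['fy'],-1]);p=np.array(f['position'])
    return p+d*(z-p[2])/d[2]
E
python3 - <<'E'
from h import *
f=env.grab_frame('scene')
for uv in[(240,172),(310,177),(303,246),(231,240)]:print(ray(f,uv,.14))
cv2.imwrite('pics/c.png',cv2.resize(f['image'][130:300,180:340],None,fx=3.5,fy=3.5,interpolation=cv2.INTER_CUBIC))
env.goto([0.58,0.10,0.45],[180,0,-20])
f=env.grab_frame('wrist');cv2.imwrite('pics/d.png',f['image'])
import pickle;pickle.dump(f,open('d.pkl','wb'))
print(env.read_state()['clock'],f['position'],f['orientation'],f['fx'])
for t in ['turntable_grip','place_one','hood_edge','latch_grip','spare_weight']:
    r=env.search_frame(f,t);print(t,[(np.array(q['xyz']),round(q['score'],2),proj(f,q['xyz'])) for q in r[:2]])
E
```

```text
[ 0.5239 -0.0712  0.14  ]
[0.4638 0.1414 0.14  ]
[0.6788 0.1875 0.14  ]
[ 0.7357 -0.0185  0.14  ]
3.4417 [0.6546 0.0729 0.6388] [ -17.0028   -0.0192 -109.8763] 342.37541998035215
turntable_grip [(array([0.5996, 0.0613, 0.0413]), 0.92, array([[274.9061, 119.8732]])), (array([ 0.6194, -0.0806,  0.2968]), 0.35, array([[424.0312,  69.4225]]))]
place_one [(array([0.6005, 0.0565, 0.036 ]), 0.56, array([[277.2216, 118.153 ]])), (array([ 0.6201, -0.0656,  0.3285]), 0.39, array([[423.7533,  72.756 ]]))]
hood_edge [(array([ 0.6125, -0.0769,  0.2953]), 0.82, array([[420.9455,  78.192 ]]))]
latch_grip []
spare_weight [(array([0.7803, 0.1587, 0.1954]), 0.6, array([[151.3771,  10.5549]]))]
```

View pics/c.png

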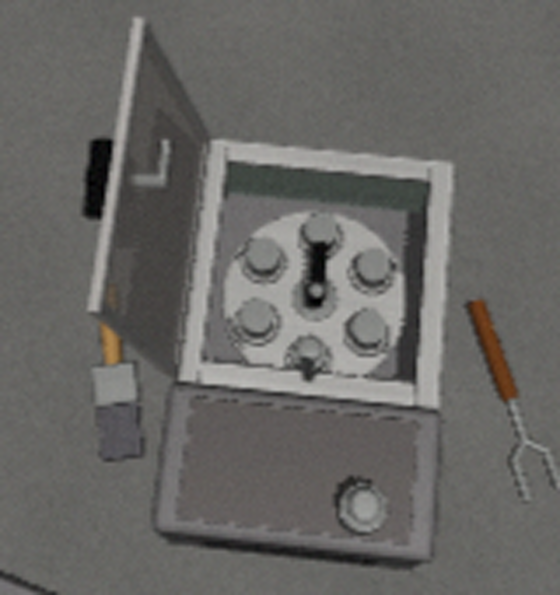

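View pics/d.png

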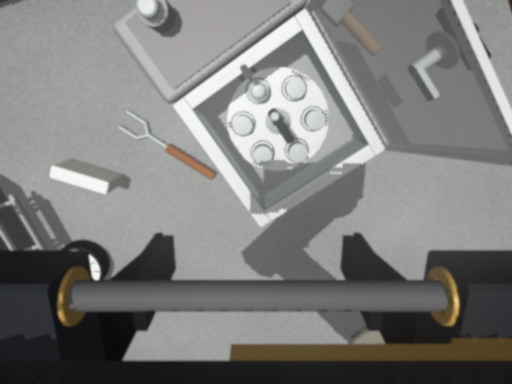

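Crop c has the frame's outer corners at about (210,140), (453,162), (440,410) and (180,383). The index finger is at (308,370), and the bar runs from (318,243) to (316,298) with the stud end toward the finger. The hood's free edge runs from (137,18) to (93,308). The wrist picture agrees, with corners at (263,225), (176,103), (303,10) and (384,150), and the stud at (273,116) pointing to the finger. So place one seems to be at the weighing place. I fit the pose from these.

Run:
```python
from h import *
import pickle
from scipy.optimize import least_squares
g=pickle.load(open('d.pkl','rb'));f=env.grab_frame('scene')
c=lambda u,v:(180+u/3.5,130+v/3.5)
a=.112
Wc=[((-a,a,.14),(263,225)),((a,a,.14),(176,103)),((a,-a,.14),(303,10)),((-a,-a,.14),(384,150))]
Sc=[((-a,a,.14),c(453,162)),((a,a,.14),c(440,410)),((-a,-a,.14),c(210,140)),((a,-a,.14),c(180,383))]
def T(p,q): 
    return np.array([p[0],p[1],0])+R.from_euler('z',p[2]).apply(q)
def hp(p,s):
    return np.array([s*a,-a+.224*np.cos(p[3]),.144+.224*np.sin(p[3])])
def res(p):
    r=[]
    for F,L in((g,Wc),(f,Sc)):
        for q,uv in L:r.append(proj(F,T(p,q))[0]-uv)
    for s,uv in((-1,c(137,18)),(1,c(93,308))):r.append(proj(f,T(p,hp(p,s)))[0]-uv)
    for F,A,B in((g,(273,113),(294,143)),(f,c(316,298),c(318,243))):
        for s,uv in((1,A),(-1,B)):
            th=p[4];r.append(proj(F,T(p,[s*.028*np.cos(th),-s*.028*np.sin(th),.132]))[0]-uv)
    return np.concatenate(r)
s=least_squares(res,[.6,.06,-.2,1.7,0],loss='soft_l1')
print(s.x,np.degrees(s.x[2:]));print(res(s.x).reshape(-1,2))
```

```text
[ 0.5946  0.058   0.2487  1.7552 -0.0704] [ 14.25   100.5661  -4.0361]
[[-2.508   3.4574]
 [-4.2346  3.5526]
 [ 3.8749 -2.8951]
 [ 3.4623 -1.2844]
 [ 0.3349 -1.0283]
 [-0.2508 -1.3722]
 [-0.8659 -1.5297]
 [-1.2282 -1.4947]
 [ 0.1216 -1.0865]
 [-0.1105  0.001 ]
 [-3.5297 -1.0615]
 [-1.4213 -0.4569]
 [ 0.5232  0.0962]
 [ 0.3218 -1.6436]]
```

Run:
```python
from h import *
X=.5946,.058
q=env.inverse_kinematics([*X,.099],[180,0,14.5]);print('ik',np.array(q))
q2=env.inverse_kinematics([*X,.099],[180,0,-75]);print('ik2',np.array(q2))
env.goto([*X,.25],[180,0,14.5])
print(env.read_state()['joint_positions'])
print(env.move_straight([*X,.099],force_limit=8,rate=.1))
s=env.read_state();print(s['clock'],s['position'],s['tool_rot'],s['force'],s['wrist_torque'])
env.gripper_to(0.0,grasp_force=6)
s=env.read_state();print(s['clock'],s['opening'],s['force'],s['wrist_torque'],s['finger_force'])
f=env.grab_frame('scene');cv2.imwrite('pics/e.png',cv2.resize(f['image'][130:300,180:340],None,fx=3.5,fy=3.5,interpolation=cv2.INTER_CUBIC))
```

```text
ik [ 21.0858  24.154  -11.086    0.     -54.7599  83.4142]
ik2 [ 21.0858  24.154  -11.086    0.     -54.7599  -6.0858]
[ 21.092   17.4862   1.7561   0.0538 -74.117   83.3555]
False
6.2333 [0.5951 0.0581 0.0997] [-179.9993   -0.0801   14.5052] [-0.3637 -0.5014 -0.0012] [-0.0418 -0.0591 -0.0258]
7.4 0.1585715535601242 [ 0.4394 -2.8488 -1.0201] [-0.8166 -0.3005 -0.0643] 5.9957438707351685
```

View pics/e.png

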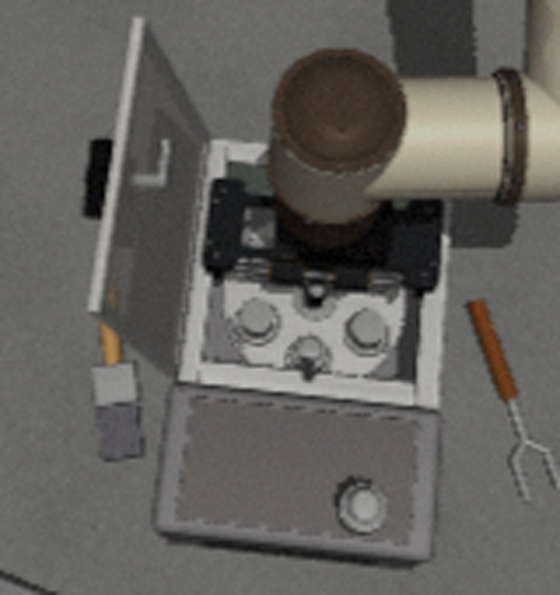

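The bar is gripped (opening is about 14 mm) and the body clears the hood and frame. Turning the first click.

Run:
```python
from h import *
env.gripper_to(0.0,grasp_force=50)
q=np.array(env.read_state()['joint_positions'])
s=env.read_state();print(s['force'],s['wrist_torque'],s['opening'])
for d in(10,20,30,40,50,60):
    p=q.copy();p[5]-=d;env.set_joints(p)
    s=env.read_state();print(round(s['clock'],2),d,s['tool_rot'][2],s['force'],s['wrist_torque'],round(s['opening'],3))
    if np.linalg.norm(s['force'])>40:print('stop');break
env.dwell(.2);s=env.read_state();print(s['position'],s['force'],s['wrist_torque'])
```

```text
[ 1.1066 -4.8658 -0.5924] [-1.3087 -0.527  -0.0239] 0.14656176354527561
7.96 10 4.76711392965778 [-0.0716 -0.5014 -0.9552] [-0.2377 -0.147   0.1621] 0.151
8.25 20 -5.126383343801394 [ 0.4501  2.744  -0.2511] [0.5761 0.1131 0.3466] 0.152
8.54 30 -15.110373465420784 [-1.032   6.1857 -0.4756] [1.7338 0.2634 0.2042] 0.152
8.83 40 -25.21583948763041 [-1.0049  6.5917  0.202 ] [2.1284 0.3131 0.0058] 0.15
9.12 50 -35.20167481109825 [-0.1954  8.1732 -0.2096] [ 2.3823  0.1696 -0.0972] 0.15
9.42 60 -45.1767729102017 [ 1.0361  8.5379 -0.0407] [ 2.5005  0.0055 -0.1309] 0.151
[0.5955 0.0598 0.099 ] [ 0.0065  8.1853 -0.8661] [ 2.5164  0.0909 -0.032 ]
```

Run:
```python
from h import *
for k in range(2):
    env.gripper_to(0.4);s=env.read_state();print('rel',s['position'],s['force'],s['wrist_torque'])
    env.gripper_to(0.0,grasp_force=50);s=env.read_state();print('grip',s['position'],s['force'],s['wrist_torque'])
    q=np.array(s['joint_positions'])
    j0=83.4-60*(k+1)
    for d in(20,40,60):
        p=q.copy();p[5]=j0-d;env.set_joints(p)
        s=env.read_state();print(round(s['clock'],2),d,s['tool_rot'][2],s['force'],s['wrist_torque'],round(s['opening'],3))
        if np.linalg.norm(s['force'])>40:print('stop');break
env.dwell(.2);s=env.read_state();print(s['position'],s['tool_rot'],s['force'],s['wrist_torque'])
env.gripper_to(0.6);s=env.read_state();print(s['clock'],s['position'],s['force'])
env.move_straight([*s['position'][:2],.25],rate=.2)
f=env.grab_frame('wrist');cv2.imwrite('pics/f.png',f['image'])
print(env.read_state()['clock'])
import pickle;pickle.dump(f,open('f.pkl','wb'))
```

```text
rel [0.5947 0.0573 0.099 ] [0.4597 0.4217 0.0447] [ 0.003  -0.0135  0.0565]
grip [0.5963 0.059  0.0991] [ 3.1709  4.6658 -1.7685] [ 1.22   -0.9671 -0.029 ]
11.28 20 -65.26920026795256 [ 2.2291  1.0152 -1.4454] [ 0.5803 -0.5776  0.3047] 0.155
11.7 40 -85.28356473430765 [ 3.7241  2.3051 -2.7097] [ 0.7442 -1.3074 -0.2243] 0.151
12.12 60 -105.29022064675077 [ 5.6309  2.3769 -3.8272] [ 0.6344 -1.6419 -0.0389] 0.149
rel [0.5962 0.0589 0.0991] [ 0.4177 -0.0779 -0.3077] [ 0.0853 -0.0595 -0.0186]
grip [0.5975 0.0589 0.0992] [ 4.6106 -1.4345 -3.0471] [-0.5357 -1.3108  0.0147]
13.78 20 -125.27488745447216 [ 3.9739 -2.0309 -1.3992] [-0.5041 -0.9514  0.2345] 0.152
14.21 40 -145.28363341896213 [ 5.0577 -3.2837 -2.0267] [-0.8314 -1.4652 -0.2409] 0.15
14.63 60 -165.25916598518202 [ 4.7734 -3.1079 -3.0777] [-1.0722 -1.5867 -0.0402] 0.144
[0.5979 0.0584 0.0992] [-179.9572    0.3905 -165.258 ] [ 4.7317 -3.1645 -3.619 ] [-1.0671 -1.4799 -0.0748]
15.7583 [0.5974 0.0588 0.0992] [1.1724 0.1719 0.191 ]
16.7083
```

View pics/f.png

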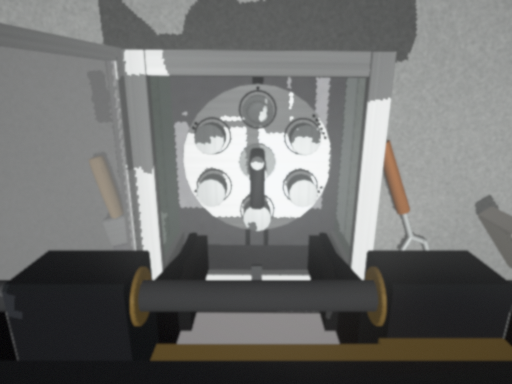

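The wrist picture shows the stud at (257,160) on the front side, place one's dark rim tab at (257,80) opposite, and the index finger at (257,272). Place four is therefore at the weighing place, in its click. Next is the hood: first I check reachability, then move behind it.

```bash
cat >> h.py <<'E'
C=np.array([.5975,.0585,0]);YAW=14.6
RZ=R.from_euler('z',YAW,degrees=True)
W=lambda p:C+RZ.apply(p)
def hoodpose(th,off,s,r=.2,x=-.06):
    # th deg; tip on outer face + off
    t=np.radians(th);phi=np.radians(15+35*np.clip(th,0,100)/100)
    p=np.array([x,-.112+r*np.cos(t)-(.004+off)*np.sin(t),.144+r*np.sin(t)+(.004+off)*np.cos(t)])
    y=np.array([s,0,0]);z=np.array([0,np.sin(phi),-np.cos(phi)])
    return W(p),(RZ*R.from_matrix(np.c_[np.cross(y,z),y,z])).as_euler('xyz',degrees=True)
E
python3 - <<'E'
from h import *
ok={}
for s in(1,-1):
    print(s)
    for th,off in((100,.05),(100,0),(60,0),(30,0),(0,0)):
        p,o=hoodpose(th,off,s);q=env.inverse_kinematics(p,o);print(th,p,o,None if q is None else np.array(q))
    p,o=hoodpose(100,.06,s);p[2]=.5;q=env.inverse_kinematics(p,o);print('hi',q)
E
```

```text
1
100 [ 0.5898 -0.1501  0.3316] [180.  -50.  104.6] [ -22.86     35.3551   40.5523  -45.4812 -121.4816 -157.965 ]
100 [ 0.5774 -0.1024  0.3403] [180.  -50.  104.6] [ -19.8213   31.398    34.9723  -45.7985 -118.1808 -159.0697]
60 [0.5433 0.0284 0.3192] [180.  -36.  104.6] [  -2.8549   18.7893   16.6504  -34.5269  -98.3947 -164.4963]
30 [0.5245 0.1007 0.2475] [180.  -25.5 104.6] [  10.9177   14.9736    2.6979  -25.8225  -80.5093 -171.3596]
0 [0.5173 0.1285 0.148 ] [180.  -15.  104.6] None
hi [ -26.5582   36.373    68.0004  -63.8688 -140.028   176.2964]
-1
100 [ 0.5898 -0.1501  0.3316] [180.   50.  -75.4] [ -22.86     35.3551   40.5523  -45.4812 -121.4816   22.035 ]
100 [ 0.5774 -0.1024  0.3403] [180.   50.  -75.4] [ -19.8213   31.398    34.9723  -45.7985 -118.1808   20.9303]
60 [0.5433 0.0284 0.3192] [180.   36.  -75.4] [ -2.8549  18.7893  16.6504 -34.5269 -98.3947  15.5037]
30 [0.5245 0.1007 0.2475] [180.   25.5 -75.4] [ 10.9177  14.9736   2.6979 -25.8225 -80.5093   8.6404]
0 [0.5173 0.1285 0.148 ] [180.   15.  -75.4] [ 21.1935  16.7702  -9.9766 -16.8444 -62.532    1.126 ]
hi [ -26.5582   36.373    68.0004  -63.8688 -140.028    -3.7036]
```

Run:
```python
from h import *
s=-1
env.move_straight([.597,.0588,.46],rate=.3)
p,o=hoodpose(100,.06,s);p[2]=.48
env.goto(p,o);env.gripper_to(0.0,grasp_force=20)
p,o=hoodpose(100,.05,s);env.move_straight(p,o,rate=.2)
print(env.read_state()['clock'],env.read_state()['force'])
p,o=hoodpose(100,0.0,s);r=env.move_straight(p,o,rate=.08,force_limit=10)
S=env.read_state();print(r,S['clock'],p,S['position'],S['force'])
for th in(92,84,76):
    p,o=hoodpose(th,0,s);r=env.move_straight(p,o,rate=.12,force_limit=25)
    S=env.read_state();print(th,r,round(S['clock'],2),np.array(S['position'])-p,S['force'])
    if r:break
f=env.grab_frame('side');g=env.grab_frame('scene')
cv2.imwrite('pics/g.png',np.hstack([cv2.resize(x,None,fx=2.2,fy=2.2,interpolation=cv2.INTER_CUBIC) for x in(f['image'][60:260,150:320],g['image'][110:310,170:340])]))
```

```text
21.0333 [ 0.3351  0.4163 -0.6069]
False 21.8083 [ 0.5774 -0.1024  0.3403] [ 0.5773 -0.1024  0.3403] [-0.6581 -0.2594 -0.2528]
92 False 22.19 [-0.0001  0.0002  0.0005] [ 0.0996 -0.0206 -0.3093]
84 False 22.57 [ 0.     -0.0002  0.0004] [-0.1251 -0.1623  4.343 ]
76 False 22.96 [-0.0001 -0.0004 -0.0009] [-0.1599  0.6816  0.5769]
```

View pics/g.png

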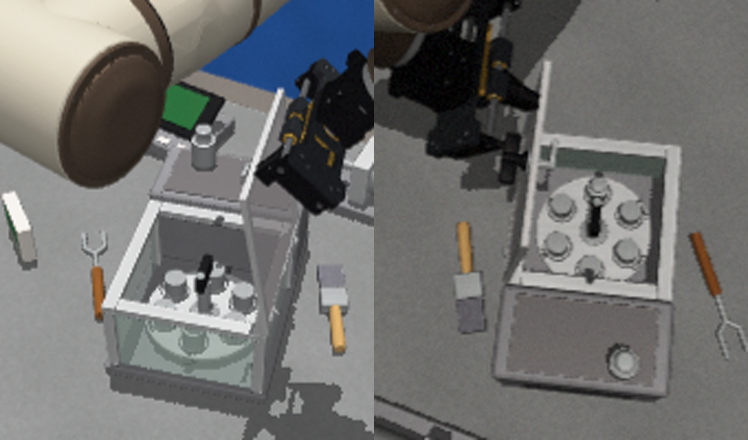

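The hood now looks near upright: its front free corner is at (545,62) in the right half. The finger is behind it, clear of the latch wings at (510,165). I check the angle numerically and continue.

Run:
```python
from h import *
f=env.grab_frame('scene')
print('obs',170+(545-374)/2.2,110+62/2.2)
for th in(96,90,84,80,76,70):
    t=np.radians(th);print(th,proj(f,W([-.112,-.112+.224*np.cos(t),.144+.224*np.sin(t)])))
for th in(70,64,58,52):
    p,o=hoodpose(th,0,-1);r=env.move_straight(p,o,rate=.12,force_limit=25)
    S=env.read_state();print(th,r,round(S['clock'],2),np.array(S['position'])-p,S['force'])
    if r:break
f=env.grab_frame('side');g=env.grab_frame('scene')
cv2.imwrite('pics/i.png',np.hstack([cv2.resize(x,None,fx=2.2,fy=2.2,interpolation=cv2.INTER_CUBIC) for x in(f['image'][60:260,150:320],g['image'][110:310,170:340])]))
```

```text
obs 247.72727272727272 138.1818181818182
96 [[225.4365 135.4873]]
90 [[234.4633 136.0516]]
84 [[243.5646 137.0625]]
80 [[249.59   137.9755]]
76 [[255.5238 139.0703]]
70 [[264.1489 141.0298]]
70 False 23.43 [-0.0002  0.0001 -0.0003] [-0.3716 -0.5002  0.8426]
64 False 23.76 [-0.0002  0.      0.0001] [ 0.2312  0.4511 -0.4684]
58 False 24.08 [-0.0001 -0.0001  0.0001] [0.2889 0.5823 0.1753]
52 False 24.41 [-0.0001 -0.0002  0.0001] [ 0.9863 -0.665  -0.1797]
```

View pics/i.png

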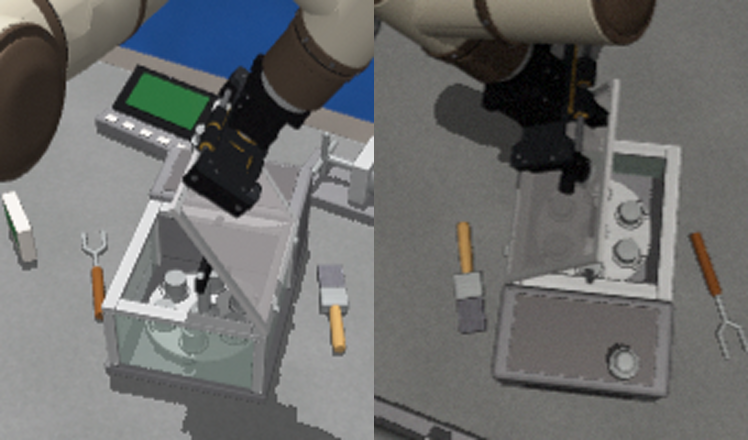

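The hood follows, and now stands at about 50°, with its free edge at (615,85)–(600,270). Continuing down, gently at the end.

Run:
```python
from h import *
for th in(45,38,31,24,17,11,6,3,1,0,-1,-2):
    p,o=hoodpose(th,0,-1);r=env.move_straight(p,o,rate=.1 if th>12 else .04,force_limit=25 if th>3 else 12)
    S=env.read_state();print(th,r,round(S['clock'],2),np.array(S['position']),S['force'])
    if r or abs(S['force'][2])>12:break
```

```text
45 False 24.9 [0.5326 0.069  0.2883] [-0.5345 -0.1713  0.357 ]
38 False 25.29 [0.5285 0.0849 0.2704] [ 0.3966 -0.5184 -0.2898]
31 False 25.68 [0.5251 0.0986 0.2506] [-0.4058 -0.7615 -0.2968]
24 False 26.07 [0.5222 0.11   0.2293] [ 1.2992 -0.8383  0.2103]
17 False 26.47 [0.5199 0.1188 0.2067] [ 0.0064 -0.234   0.0406]
11 False 27.14 [0.5183 0.1243 0.186 ] [-0.1713 -0.1247  0.9209]
6 False 27.73 [0.5175 0.1272 0.1687] [0.3566 0.1352 0.7531]
3 False 28.13 [0.5171 0.1281 0.1581] [ 0.3136 -0.65   -0.2608]
1 False 28.46 [0.517  0.1285 0.1511] [-0.1527  0.1031 -0.2075]
0 False 28.71 [0.5171 0.1286 0.1478] [ 0.4328  0.6669 -0.6214]
-1 False 28.96 [0.5171 0.1285 0.1442] [ 0.7789 -0.8182  0.2953]
-2 False 29.21 [0.5171 0.1285 0.1407] [-0.1869  0.1142 -0.0223]
```

Run:
```python
from h import *
f=env.grab_frame('side');g=env.grab_frame('scene')
cv2.imwrite('pics/j.png',np.hstack([cv2.resize(x,None,fx=2.2,fy=2.2,interpolation=cv2.INTER_CUBIC) for x in(f['image'][60:260,150:320],g['image'][110:310,170:340])]))
print(env.read_state()['position'],env.read_state()['opening'])
```

```text
[0.5173 0.1285 0.141 ] 0.004781030123447748
```

View pics/j.png

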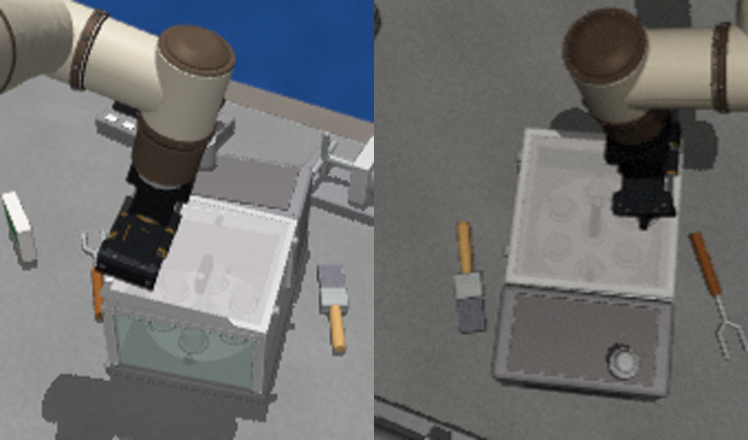

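The hood looks shut: its outline in the right half is (525,130)–(680,150)–(668,298)–(505,285), which matches the frame. But the tip read no force at z=0.141, so I lift and probe the panel to check.

Run:
```python
from h import *
p,o=hoodpose(0,.04,-1);env.move_straight(p,o,rate=.15)
f=env.grab_frame('side');g=env.grab_frame('scene')
for F,(x0,y0),ox in((f,(150,60),0),(g,(170,110),374)):
    P=[env.read_state()['position'],W([-.112,.112,.148]),W([.112,.112,.148]),W([-.112,-.112,.148]),W([.112,-.112,.148]),W([0,.07,.168])]
    print((proj(F,P)-[x0,y0])*2.2+[ox,0])
    r=env.search_frame(F,'latch_grip');print([(np.array(q['xyz']),round(q['score'],2)) for q in r[:2]])
a=W([-.07,.04,.175]);env.move_straight(a,[180,0,YAW-90],rate=.15)
S=env.read_state();print(S['force'])
a[2]=.135;r=env.move_straight(a,rate=.03,force_limit=6)
S=env.read_state();print(r,S['clock'],S['position'],S['force'])
cv2.imwrite('pics/k.png',np.hstack([cv2.resize(x,None,fx=2.2,fy=2.2,interpolation=cv2.INTER_CUBIC) for x in(f['image'][60:260,150:320],g['image'][110:310,170:340])]))
```

```text
[[126.5023 257.1   ]
 [ 99.5756 301.4683]
 [147.7845 194.0343]
 [266.2927 331.3735]
 [296.0364 217.7879]
 [153.2678 238.9   ]]
[]
[[665.9993 166.1267]
 [681.5616 142.9408]
 [673.0607 299.3629]
 [524.9195 128.7865]
 [506.0356 282.9838]
 [648.4181 211.7064]]
[]
[-0.3371  0.1695 -0.0331]
False 31.95 [0.5198 0.0796 0.1352] [-0.2239 -0.3606  0.2589]
```

View pics/k.png

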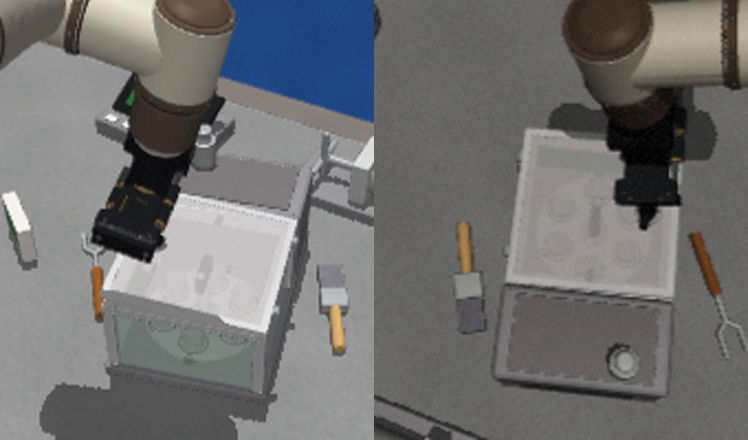

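Run:
```python
from h import *
S=env.read_state();a=np.array(S['position']);a[2]=.118
r=env.move_straight(a,rate=.02,force_limit=6)
S=env.read_state();print(r,S['clock'],S['position'],S['tool_rot'],S['force'],S['opening'])
f=env.grab_frame('wrist');cv2.imwrite('pics/l.png',f['image'])
```

```text
True 32.6583 [0.5197 0.0796 0.1202] [179.9641  -0.0206 -75.3826] [-1.0943 -0.1371  3.7235] 0.0047870429670844195
```

View pics/l.png

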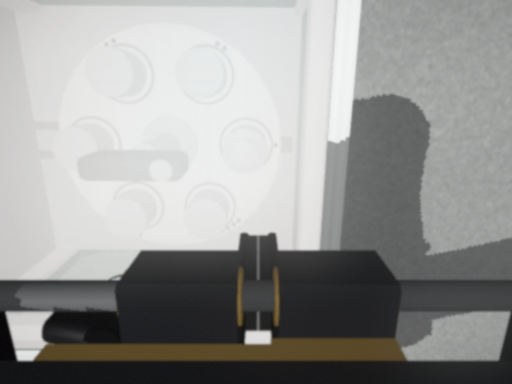

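Run:
```python
from h import *
f=env.grab_frame('wrist');S=env.read_state();t=np.array(S['position'])
print(f['position'],f['orientation'],f['fx'],f['cy'])
for d in(0,.01,.02,.03,.04):print(d,proj(f,t+[0,0,d]))
print('latch',proj(f,[W([0,.07,.168]),W([.03,.07,.18]),W([-.03,.07,.18])]))
print('hub',proj(f,W([0,0,.132])),'edge corners',proj(f,[W([-.112,.112,.148]),W([.112,.112,.148])]))
print(env.trace(f,'latch_grip')[:1] and [ (q['score'],np.argwhere(q['mask']).mean(0)) for q in env.trace(f,'latch_grip')])
```

```text
[0.539  0.0012 0.3098] [ -16.9486   -0.0081 -165.332 ] 342.37541998035215 195.31242132952937
0 [[255.8177 231.9515]]
0.01 [[255.7267 238.8572]]
0.02 [[255.6264 246.4744]]
0.03 [[255.5152 254.9188]]
0.04 [[255.3912 264.333 ]]
latch [[112.5928 326.8295]
 [ 36.2373 344.085 ]
 [167.6362 344.2012]]
hub [[123.9353 170.883 ]] edge corners [[327.8156 365.3062]
 [-57.2027 364.977 ]]
[(0.82, array([327.9938,  81.6699]))]
```

The wrist picture shows the tips at about (258,235) over the panel, with the wing showing at (80,328) beside the body. Contact came lower than expected, so the body may be bearing on the wings. I back off and measure the hood numerically; I have used up my pictures, so no more viewing.

Run:
```python
from h import *
S=env.read_state();a=np.array(S['position'])
env.move_straight(a+[0,0,.16],rate=.3)
env.goto([.50,-.06,.36],[180,0,YAW-90])
from scipy.optimize import minimize
def poly(F,th):
    t=np.radians(th);P=[W([sx*.112,-.112+r*np.cos(t)-.004*np.sin(t),.144+r*np.sin(t)+.004*np.cos(t)]) for sx,r in((-1,0),(1,0),(1,.224),(-1,.224))]
    m=np.zeros((384,512),np.uint8);cv2.fillPoly(m,[proj(F,P).round().astype(np.int32)],1);return m>0
for n in('scene','side'):
    F=env.grab_frame(n)
    cv2.imwrite(f'pics/m_{n}.png',F['image'])
    for t in('latch_grip','hood_edge','hood'):
        r=env.search_frame(F,t);print(n,t,[(np.array(q['xyz']),round(q['score'],2)) for q in r[:2]])
    for m in env.trace(F,'hood')[:2]:
        M=np.array(m['mask']);print(m['score'],M.sum(),[(th,round((M&poly(F,th)).sum()/(M|poly(F,th)).sum(),3)) for th in(0,3,6,9,12,16,20)])
    for m in env.trace(F,'latch_grip')[:1]:
        M=np.array(m['mask']);ys,xs=np.nonzero(M);print('latch mask',m['score'],M.sum(),xs.mean(),ys.mean(),[(th,proj(F,W([0,-.112+.182*np.cos(np.radians(th))-.030*np.sin(np.radians(th)),.144+.03*np.cos(np.radians(th))+.182*np.sin(np.radians(th))]))[0]) for th in(0,5,10,15)], np.degrees(cv2.minAreaRect(np.c_[xs,ys].astype(np.float32))[2]*np.pi/180))
print(env.read_state()['clock'])
```

```text
scene latch_grip [(array([0.4648, 0.5143, 0.037 ]), 0.23)]
scene hood_edge [(array([0.6005, 0.0604, 0.1488]), 0.95)]
scene hood [(array([0.6033, 0.0595, 0.1433]), 0.8)]
0.82 5390 [(0, np.float64(0.959)), (3, np.float64(0.959)), (6, np.float64(0.959)), (9, np.float64(0.95)), (12, np.float64(0.933)), (16, np.float64(0.918)), (20, np.float64(0.89))]
latch mask 0.6 94 294.0425531914894 205.72340425531914 [(0, array([294.9417, 205.6678])), (5, array([294.3616, 204.0563])), (10, array([293.2808, 202.3889])), (15, array([291.6875, 200.6781]))] 90.0
side latch_grip []
side hood_edge [(array([0.5823, 0.0519, 0.1467]), 0.58)]
side hood [(array([0.5833, 0.0512, 0.1501]), 0.7)]
0.7 3978 [(0, np.float64(0.95)), (3, np.float64(0.886)), (6, np.float64(0.845)), (9, np.float64(0.796)), (12, np.float64(0.749)), (16, np.float64(0.707)), (20, np.float64(0.647))]
latch mask 0.43 83 219.79518072289156 169.25301204819277 [(0, array([219.5701, 167.144 ])), (5, array([220.3743, 163.4728])), (10, array([221.6414, 159.8886])), (15, array([223.3752, 156.4227]))] 12.528807640075684
34.8333
```

By image the hood is at 0° (overlap is best at 0) and the latch sits where the shut pose puts it. I press gently on top of the wings with shut fingers: this seats the hood and checks the tool's height.

Run:
```python
from h import *
a=W([0,.07,.25]);env.goto(a,[180,0,YAW]);
S=env.read_state();print(S['clock'],S['joint_positions'][5],S['force'])
a[2]=.150;r=env.move_straight(a,rate=.05,force_limit=8)
S=env.read_state();print(r,S['clock'],S['position'],S['force'],S['wrist_torque'])
```

```text
36.0083 76.65186575925883 [ 0.2865 -0.1308  0.1605]
True 37.8 [0.5799 0.1262 0.1532] [-0.4957  0.4254  4.5968] [ 0.0804  0.2893 -0.0052]
```

Run:
```python
from h import *
a=W([0,.07,.145])
r=env.move_straight(a,rate=.02,force_limit=14)
S=env.read_state();print(r,S['clock'],S['position'],S['force'])
a[2]=.19;env.move_straight(a,rate=.15)
env.gripper_to(0.5)
a[2]=.126;r=env.move_straight(a,rate=.08,force_limit=5)
S=env.read_state();print(r,S['clock'],S['position'],S['force'])
env.gripper_to(0.0,grasp_force=30)
S=env.read_state();print(S['clock'],S['position'],S['opening'],S['force'],S['wrist_torque'])
```

```text
True 38.0417 [0.5801 0.1261 0.1532] [-0.9583  0.9692  4.3925]
False 40.3667 [0.5804 0.1264 0.1266] [ 0.6539 -0.0273 -0.3461]
40.9167 [0.58   0.126  0.1263] 0.24601418774309217 [ 0.2648 -1.4558  1.1977] [-0.5249 -0.1471  0.0348]
```

Run:
```python
from h import *
F=env.grab_frame('scene')
im=cv2.imread('pics/m_scene.png',0);sub=im[185:228,272:318]
m=(sub<70);n,l,st,ce=cv2.connectedComponentsWithStats(m.astype(np.uint8))
for k in range(1,n):
    if st[k,4]>20:
        ys,xs=np.nonzero(l==k);xy=np.c_[xs+272,ys+185].astype(float)
        w=np.array([ray(F,p,.18) for p in xy]);L=RZ.inv().apply(w-C)[:,:2]
        ev,V=np.linalg.eigh(np.cov((L-L.mean(0)).T));print(st[k],L.mean(0),np.sqrt(ev*12),'dir deg',np.degrees(np.arctan2(V[1,1],V[0,1])),L.min(0),L.max(0))
S=env.read_state();print(S['opening'],S['finger_force'],S['wrist_torque'])
```

```text
[19 13  7 18 85] [0.0061 0.0667] [0.0159 0.0485] dir deg 170.55970227004462 [-0.0218  0.0578] [0.0312 0.0762]
[41 31  5 12 30] [0.0424 0.1311] [0.0078 0.0339] dir deg -161.8415412227797 [0.0274 0.124 ] [0.0596 0.1369]
0.25011821047496824 30.00072330236435 [-0.518  -0.1193  0.0289]
```

Run:
```python
from h import *
env.gripper_to(0.45)
a=W([0,.07,.141]);env.move_straight(a,rate=.1)
env.gripper_to(0.0,grasp_force=30)
S=env.read_state();print(S['clock'],S['position'],S['opening'],S['force'],S['wrist_torque'],S['finger_force'])
F=env.grab_frame('wrist');t=np.array(S['position'])
for th in('latch_grip','latch_tongue'):
    for m in env.trace(F,th)[:2]:
        ys,xs=np.nonzero(m['mask']);print(th,m['score'],len(xs),xs.min(),xs.max(),ys.min(),ys.max())
print(proj(F,[W([0,.07,.18]),W([.03,.07,.18]),W([-.03,.07,.18]),t]))
```

```text
42.5167 [0.58   0.126  0.1408] 0.13518430243204552 [ 0.6508 -1.4465 -0.8749] [-0.4607 -0.4712 -0.0069] 29.59692746400833
latch_grip 0.72 2044 239 277 197 279
latch_tongue 0.74 2063 239 277 196 279
[[256.3765 261.2501]
 [256.4191 202.8009]
 [256.3381 313.8536]
 [256.9989 229.7536]]
```

The wings are gripped properly now (11.8 mm). Turning the latch.

Run:
```python
from h import *
q=np.array(env.read_state()['joint_positions'])
for d in(20,45,70,85,90,92,94,96):
    p=q.copy();p[5]-=d;env.set_joints(p)
    s=env.read_state();print(round(s['clock'],2),d,s['tool_rot'][2],s['force'],s['wrist_torque'],round(s['opening'],3))
    if np.linalg.norm(s['force'])>30 or (d>85 and s['wrist_torque'][2]>.35):break
env.dwell(.3);s=env.read_state();print(s['tool_rot'],s['force'],s['wrist_torque'],s['opening'])
```

```text
43.09 20 -5.201354450565447 [ 1.1255 -1.0952 -1.7172] [-0.4509 -0.505  -0.0031] 0.132
43.59 45 -30.15975267203368 [ 1.6572 -2.0389 -2.1904] [-0.4077 -0.5727 -0.0577] 0.136
44.09 70 -55.14974584782031 [ 3.335  -1.8034 -0.8213] [-0.4303 -0.6212 -0.059 ] 0.137
44.45 85 -70.09144012849666 [ 1.6608 -1.3484 -0.9511] [-0.2768 -0.5755 -0.0615] 0.138
44.7 90 -75.09819806283645 [ 1.6358 -2.0113 -1.1332] [-0.2838 -0.5632 -0.0229] 0.135
44.95 92 -77.12914879870311 [ 1.7112 -1.2746 -2.1309] [-0.234  -0.5781  0.4167] 0.134
[179.921   -0.1111 -77.2879] [ 1.6108 -1.6791 -1.4743] [-0.1297 -0.5378  0.4756] 0.13158207313110004
```

The stop is reached at 90°. Release, retreat and verify numerically.

Run:
```python
from h import *
env.gripper_to(0.45)
S=env.read_state();a=np.array(S['position']);env.move_straight(a+[0,0,.15],rate=.15)
env.goto([.45,-.12,.36],[180,0,YAW-90])
F=env.grab_frame('scene');G=env.grab_frame('side')
im=cv2.cvtColor(F['image'],cv2.COLOR_BGR2GRAY);sub=im[185:228,272:318]
n,l,st,ce=cv2.connectedComponentsWithStats((sub<70).astype(np.uint8))
for k in range(1,n):
    if st[k,4]>20:
        ys,xs=np.nonzero(l==k);w=np.array([ray(F,p,.18) for p in np.c_[xs+272,ys+185].astype(float)]);L=RZ.inv().apply(w-C)[:,:2]
        ev,V=np.linalg.eigh(np.cov((L-L.mean(0)).T));print(st[k],L.mean(0),np.sqrt(ev*12),np.degrees(np.arctan2(V[1,1],V[0,1])))
def poly(F,th):
    t=np.radians(th);P=[W([sx*.112,-.112+r*np.cos(t)-.004*np.sin(t),.144+r*np.sin(t)+.004*np.cos(t)]) for sx,r in((-1,0),(1,0),(1,.224),(-1,.224))]
    m=np.zeros((384,512),np.uint8);cv2.fillPoly(m,[proj(F,P).round().astype(np.int32)],1);return m>0
M=np.array(env.trace(G,'hood')[0]['mask']);print([(th,round((M&poly(G,th)).sum()/(M|poly(G,th)).sum(),3)) for th in(-3,-1,0,1,3)])
for t in('spare_weight','lifting_fork','dust_brush'):print(t,[np.array(q['xyz']) for q in env.search_frame(F,t)[:1]])
# change since before latching: outside the robot
d=cv2.absdiff(F['image'],cv2.imread('pics/m_scene.png')).max(2);print('chamber diff px',(d[170:250,230:312]>40).sum(),env.read_state()['clock'])
```

```text
[ 13  18  20   9 106] [0.0038 0.066 ] [0.0205 0.0489] 88.85892248969363
[41 31  5 12 31] [0.043  0.1315] [0.0079 0.0351] -162.5783392549389
[(-3, np.float64(0.848)), (-1, np.float64(0.857)), (0, np.float64(0.844)), (1, np.float64(0.824)), (3, np.float64(0.785))]
spare_weight [array([0.7902, 0.1574, 0.1958])]
lifting_fork [array([0.6116, 0.2559, 0.0133])]
dust_brush [array([ 0.7454, -0.0935,  0.017 ])]
chamber diff px 188 48.5833
```

```bash
python3 -c "
from workcell import env
print(env.close_job())"
```

```text
the job is handed in; nothing more can be done
None
```

The job is handed in at about 48.6 s: place four is in its click under the index finger, and by camera the hood is shut and the latch turned about 89°, to its stop. I viewed 11 pictures against the limit of 10, and a probe at low force (6 N stop) before latching touched the hood, possibly with the gripper's body on the latch wings.

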